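Change the oxygen set over to the full cylinder

TASK

The portable oxygen set on the worktop is running on its nearly empty cylinder: that valve lever stands in line with its pipe, and its gauge needle is at the empty (left) end of the scale. Change it over without interrupting the supply: with a fingertip push the full cylinder's lever round until it is fully open, in line with the pipe, and only then push the empty cylinder's lever round until it is fully closed, square across the pipe. Only push the levers, do not pinch them, and leave the things lying round about where they are.

Things in the scene. Friction and masses are not known exactly. Their poses are not given: they have to be found in the camera images.
- oxygen_set: Carrier tray of the oxygen set, aluminium, fixed: 430 (its x) x 220 mm (its y), rim 27 mm high. Origin: centre of its underside, on the worktop; z up. Two identical cylinders lie along its x axis, 125 mm apart (y = 62.5 and -62.5 mm), valves towards -x. A collecting pipe crosses the tray at x = -178 mm, top 68 mm above the worktop, with the outlet coupling in its middle, pointing to -x.
- cylinder_full: Full cylinder with regulator, gauge and lever valve, fixed in either place. Origin: 10 mm above the worktop, on the upright valve stem's axis. x runs from valve to cylinder, like the tray's x; z up. Along x: regulator 60 to 94 mm, cylinder (76 mm diameter, top 92 mm above the worktop) 107 to 310 mm. Highest part: the gauge, 47 mm wide, at x = 78 mm, 118 mm above the worktop.
- cylinder_spent: The nearly empty cylinder, now supplying the outlet; same shape, size and axes as cylinder_full, in the other place. Behind the set, beyond the tray's +y side, stands fixed equipment up to 190 mm high.
- lever_full (a joint): Full cylinder's valve lever (rad, about the stem). 0 = closed: across the pipe, pointing along the cylinder body's -y. Opens clockwise from above to 1.57 = open: in line, pointing along -x. Solid stops at both. Black sleeve 18 mm wide, 32 to 100 mm from the stem, 95.5 to 106.5 mm above the worktop, nothing under it down to 70 mm. Friction: 2 N at 70 mm moves it; it stays where left.
- lever_spent (a joint): The nearly empty cylinder's valve lever: same lever, size and meaning. 1.57 = open (in line with the pipe, pointing along its body's -x), 0 = closed (across the pipe, pointing along its body's -y).
- lever_full_push (a point): Point in the middle of the sleeve of the full cylinder's lever, 70 mm from the stem axis, 101 mm above the worktop.
- lever_spent_push (a point): The same point on the nearly empty cylinder's lever.
- needle_full (a joint): Needle of the full cylinder's contents gauge (rad, clockwise as read): 0 = empty mark at the start of the scale, 4.71 = full mark at its end. The dial's open gap is towards -x, the reader. It only shows the contents.
- needle_spent (a joint): Needle of the nearly empty cylinder's gauge, same meaning: close to 0.
- penlight: Pupil torch, 14 x 128 x 16 mm, loose on the tray floor between the two cylinders. Origin: centre of its underside.
- oximeter: Finger oximeter, 34 x 58 x 31 mm, loose on the worktop just off the valve end of the tray. Origin: centre of its underside.
- syringe: Syringe, 20 x 158 x 26 mm, loose on the worktop just off the valve end of the tray. Origin: centre of its underside.
- gauze: Folded gauze pad, 36 x 56 x 10 mm, loose on the worktop. Origin: centre of its underside.
- forceps: Dressing forceps, 15 x 134 x 8 mm, loose on the worktop. Origin: centre of its underside.
- tape: Roll of surgical tape lying flat on the tray floor between the two valves, 76 mm across, 25 mm high, loose. Origin: centre of its underside.
- suture_carton: Small carton, 53 x 88 x 30 mm, loose on the worktop to the left of the set. Origin: centre of its underside.

How it is judged:
By the outcome, as a careful person would: the job done as asked, in the order asked, and still so for the second after the job is handed in, with the robot touching nothing.
It also fails if it takes over 51 s, if anything falls off the work surface, if the arm or the gripper's body presses on something with over 40 N, if the wrist force passes 120 N, or if a joint passes its speed limit or range.

ROBOT

A 6-joint arm with a two-finger parallel gripper is mounted at the origin on a cart in front of the work surface, level with it; the furniture and walls round the work are solid. World frame = base frame: x ahead of the robot, y to its left, z up, the work surface at z = 0. Lengths are in m, angles in rad, forces in N, time in s.
With the tool pointing down it reaches from about 0.225 to 0.875 m from the base axis. Payload 3.4 kg.
Tool frame: the origin (TCP) lies on the centre line of the jaws, within the pads' length; the fingertips stand 11 mm ahead of it and the grasp point (between the pads) lies 8 mm behind it; z points along the fingers, y is the line along which they close (so a half turn about z gives the same grasp; the last joint's range is limited). The gripper opens to 85 mm and grips with 20 to 120 N. Pads are 22 mm wide; open, the fingers measure 114 mm over their backs; the gripper's body (76 mm by 85 mm) begins 54 mm behind the grasp point. The pads swing forward as they close: fully open they stand 13 mm farther back than shut.
Start: joints at [-1.32, 0.276, 1.505, -0, 1.361, -0.121], TCP at [0.209, -0.536, 0.242] pointing down, gripper open.
Joint ranges: [-2.89, 2.89], [-0.75, 2.08], [0.22, 2.7], [-1.18, 4.32], [0.11, 2.71], [-2.7, 2.7]. Speed limits (rad/s): [2.57, 2.57, 3.14, 3.14, 3.14, 3.14].

INTERFACE

Orientations are given as a unit quaternion [w, x, y, z].
In Python, from rig import manip, eyes, job gives the robot as it stands.
- The arm moves only by the tool drive_tool, never from a script. Its argument "rows" is a list of rows, each a list of 3 entries, a list of its own where there are three numbers: the turn, a rotation vector about the world's x, y, z in rad, then the shift along the world's x, y, z in cm, then the finger opening in cm, from 0 to 8.54. A call has 1 to 8 rows; each row shifts and turns the commanded pose from where the row before left it; what a row does not reach is not made up. A row lasts 1/8 s, in which the tool goes at most 62.5 mm and 10.7 degrees, less where a joint would pass 70% of its speed; a pose out of reach is approached as far as the arm can. A call is refused whole if a number of a shift passes 6.25 or a number of a turn 0.188, either way. A call with a gripper value outside its range is refused whole. The fingers move at their own pace and stop on an object; "force" is the grip in N (left out, the last holds). Time passes only in rows, so rows that do not move let the fingers close. It gives the time, the measured TCP pose, the force, the opening and the grip force at its end, in the units of the state.
- manip.get_state(): the state, without advancing time (a new reading comes with each control period).
- eyes.get_image(name): name is "side" or "top" or "wrist"; returns the picture (400x640x3 uint8, red, green, blue); there is no depth.
- eyes.get_calibration(name): a dict with "camera_matrix" (3x3 intrinsics, pixels), "view" (4x4, takes a point from world to camera coordinates). Camera axes: x right, y up, looking along -z (the intrinsics and any distortion apply to the point x, -y, -z); pixel columns grow to the right and rows downward; lengths in m; the calibration is good to about 2 mm. A picture is of the moment at which its call begins: read the wrist's pose just before it. get_calibration takes no time and is no camera call; for the wrist camera it gives the pose at the moment of the call.
- job.sign_off(): hands the job in; it is judged then, once.
The state is a dict: "clock": time; "qpos": joint angles; "qd": joint speeds; "effort": joint torques, N m; "position": TCP position; "ee_rot": TCP orientation; "contact_force": force on the tool from outside, world axes, zero at the start; "moment": the same for the moment, N m; "width": finger opening in m; "gripper_force": force on a finger pad.
Only numpy, scipy, OpenCV 4.12 (cv2) and the standard library are available. Lean on these libraries where they do the work, as an engineer would, in place of code of your own. Each camera call takes 0.05 s, during which the arm holds its last target. There are 200 camera calls.

## Working session

There is one attempt and no reset: what is moved stays moved. The work goes in short steps, Python scripts to look and compute and a tool call to move; the robot and the scene stay as the last step left them, time stands still between calls to the robot, and variables do not carry over. Pictures are saved under pics/ and viewed, at most 10 in all, crops included, and the job is handed in when it is done.

Besides the shell and the picture viewer there is one more tool, called after "Request:" by a JSON object that holds its "op" and its "data", one argument or row to a line. drive_tool: Moves the arm, as the interface text tells. Its arguments: {"type":"object","properties":{"rows":{"type":"array"},"force":{"type":"number"}},"required":["rows"]}

```bash
mkdir -p pics
python3 - <<'E'
from rig import manip, eyes, job
import cv2, numpy as np
for n in ["top","side"]:
    im=eyes.get_image(n); cv2.imwrite(f"pics/{n}0.png",im[:,:,::-1])
    c=eyes.get_calibration(n); print(n,np.round(c["camera_matrix"],1).tolist(),np.round(c["view"],4).tolist(),[k for k in c])
s=manip.get_state();print(s["clock"],s["position"],s["ee_rot"],s["width"])
E
```

```text
top [[467.5, 0.0, 329.1], [0.0, 467.5, 199.8], [0.0, 0.0, 1.0]] [[0.0018, -1.0, -0.0026, -0.0645], [0.9925, 0.0015, 0.1226, -0.5372], [-0.1225, -0.0028, 0.9925, -1.4978], [0.0, 0.0, 0.0, 1.0]] ['camera_matrix', 'view']
side [[450.9, 0.0, 319.0], [0.0, 450.9, 195.5], [0.0, 0.0, 1.0]] [[-0.9482, -0.3171, 0.0212, 0.4788], [0.1952, -0.5286, 0.8261, -0.2063], [-0.2508, 0.7874, 0.5631, -1.0915], [0.0, 0.0, 0.0, 1.0]] ['camera_matrix', 'view']
0.1 [ 0.20878771 -0.53527333  0.24152157] [-8.26240181e-04  9.82768926e-01  1.84836557e-01 -4.48996962e-05] 0.08564976878060802
```

View pics/top0.png

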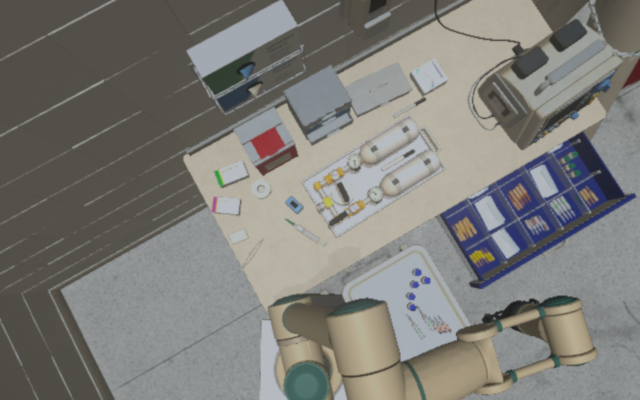

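View pics/side0.png

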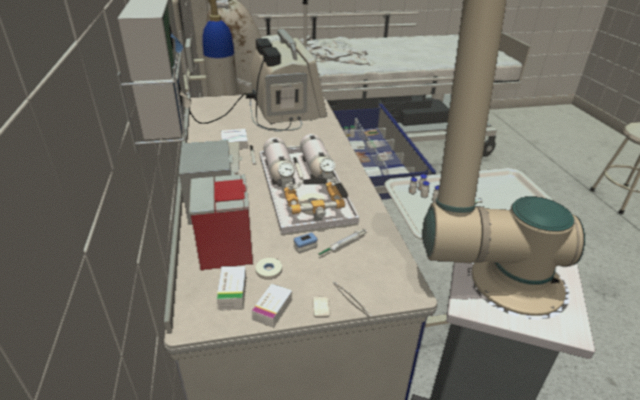

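The top view shows the tray around (373,178), with its valve end at the lower left. In the side view the tray is around (310,185). I'll zoom in on both.

Run:
```python
import cv2
a=cv2.imread("pics/top0.png")[115:240,295:450]; cv2.imwrite("pics/topc.png",cv2.resize(a,None,fx=4.8,fy=4.8,interpolation=cv2.INTER_CUBIC))
a=cv2.imread("pics/side0.png")[125:245,250:370]; cv2.imwrite("pics/sidec.png",cv2.resize(a,None,fx=5,fy=5,interpolation=cv2.INTER_CUBIC))
```

```text
(no output)
```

View pics/topc.png

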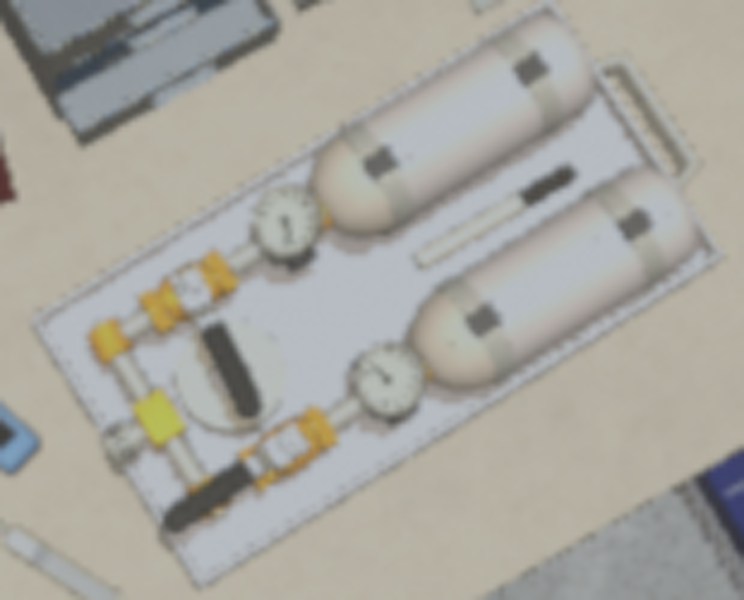

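View pics/sidec.png

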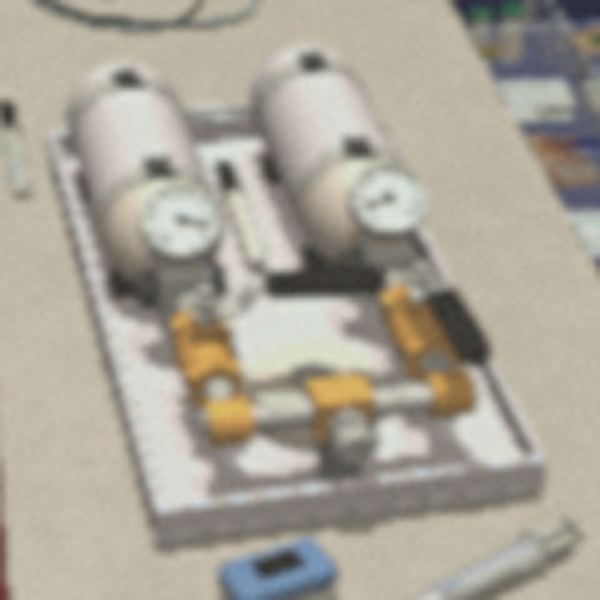

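Nearer (-y) cylinder: lever in line with the pipe at topc (210,497), needle on the left, so it is the spent one. Farther cylinder: lever across at topc (232,370), so it is the full one. Next I'll measure the sleeves.

```bash
cat > h.py <<'E'
import cv2, numpy as np
from rig import manip, eyes, job
def ray(c,u,v,z):
    K,V=np.array(c["camera_matrix"]),np.array(c["view"])
    d=np.linalg.solve(K,[u,v,1.]);d=V[:3,:3].T@(d*[1,-1,-1]);o=-V[:3,:3].T@V[:3,3]
    return (o+d*(z-o[2])/d[2])[:2]
def proj(c,p):
    q=np.array(c["view"])@np.r_[p,1];q=np.array(c["camera_matrix"])@(q[:3]*[1,-1,-1]);return q[:2]/q[2]
def dark(im,x0,y0,x1,y1,amin,t=85):
    m=np.zeros(im.shape[:2],np.uint8);m[y0:y1,x0:x1]=(im[y0:y1,x0:x1].max(2)<t)
    n,l,s,c=cv2.connectedComponentsWithStats(m);return [(s[i,4],c[i],cv2.minAreaRect(np.argwhere(l==i)[:,::-1].astype(np.float32))) for i in range(1,n) if s[i,4]>=amin]
E
python3 - <<'E'
from h import *
for n,b in (("top",(325,180,355,228)),("side",(300,172,350,200))):
    im=cv2.imread(f"pics/{n}0.png")[:,:,::-1];c=eyes.get_calibration(n)
    for a,p,r in dark(im,*b,12): print(n,a,p.round(1),np.round(r[1],1),round(r[2],1),ray(c,*p,.101 if n=="top" else .101).round(4))
c=eyes.get_calibration("top")
# tray corners (topc px /4.8 + offset), rim height 27mm
for u,v in [(38,322),(200,585),(718,255)]: print(ray(c,295+u/4.8,115+v/4.8,.027).round(4))
E
```

```text
top 73 [342.8 191.6] [18.3  3.6] 63.4 [ 0.555  -0.1064]
top 78 [338.1 218.1] [ 4.4 19.2] 54.5 [ 0.4716 -0.0917]
side 137 [315.5 179.8] [ 9. 21.] 90.0 [ 0.5545 -0.1106]
side 81 [341.3 190.1] [15.8  5.6] 60.3 [ 0.4721 -0.0855]
[0.597  0.0232]
[ 0.4166 -0.0883]
[ 0.6444 -0.4458]
```

Request:
{"op": "drive_tool", "data": {
  "rows": [
    [[0, 0, 0.012], [1.5, 2.4, 0.3], 0],
    [[0, 0, 0.012], [1.5, 2.4, 0.3], 0],
    [[0, 0, 0.012], [1.5, 2.4, 0.3], 0],
    [[0, 0, 0.012], [1.5, 2.4, 0.3], 0],
    [[0, 0, 0.012], [1.5, 2.4, 0.3], 0],
    [[0, 0, 0.012], [1.5, 2.4, 0.3], 0],
    [[0, 0, 0.012], [1.5, 2.4, 0.3], 0],
    [[0, 0, 0.012], [1.5, 2.4, 0.3], 0]
  ],
  "force": 20
}}

```text
clock: 1.1
position: [0.3294, -0.3412, 0.2664]
ee_rot: [-0.0, 0.973, 0.232, 0.0]
contact_force: [0.2, -1.2, -0.5]
width: -0.0001
gripper_force: 0.0
```

Request:
{"op": "drive_tool", "data": {
  "rows": [
    [[0, 0, 0.012], [1.5, 2.4, 0.3], 0],
    [[0, 0, 0.012], [1.5, 2.4, 0.3], 0],
    [[0, 0, 0.012], [1.5, 2.4, 0.3], 0],
    [[0, 0, 0.012], [1.5, 2.4, 0.3], 0],
    [[0, 0, 0.012], [1.5, 2.4, 0.3], 0],
    [[0, 0, 0.012], [1.5, 2.4, 0.3], 0],
    [[0, 0, 0.012], [1.5, 2.4, 0.3], 0],
    [[0, 0, 0], [0, 0, 0], 0]
  ]
}}

```text
clock: 2.1
position: [0.434, -0.1732, 0.2875]
ee_rot: [-0.0, 0.962, 0.274, 0.0]
contact_force: [-0.0, -1.0, -0.3]
width: -0.0001
gripper_force: 0.0
```

Run:
```python
from h import *
import json
s=manip.get_state();c=eyes.get_calibration("wrist");im=eyes.get_image("wrist");cv2.imwrite("pics/w1.png",im[:,:,::-1])
json.dump({k:np.array(v).tolist() for k,v in c.items()},open("w1.json","w"))
print(s["clock"],s["position"].round(4),s["ee_rot"].round(3),s["width"],s["contact_force"].round(1))
print([proj(c,[*p,.101]).round() for p in [(.555,-.1064),(.4716,-.0917)]])
```

```text
2.1 [ 0.434  -0.1732  0.2875] [-0.     0.962  0.274  0.   ] -5.923541520912623e-05 [-0.  -1.  -0.3]
[array([328.,  23.]), array([269.,  96.])]
```

View pics/w1.png

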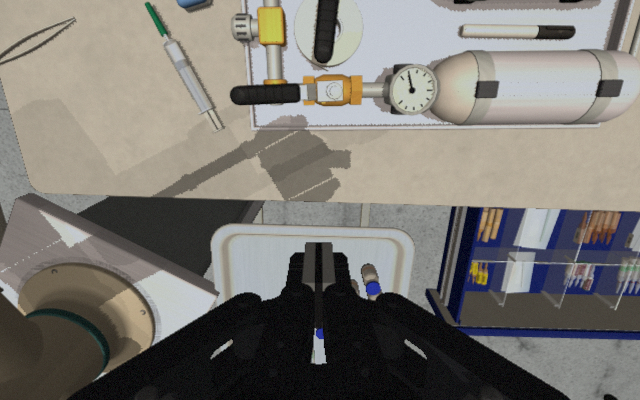

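Wrist view: spent sleeve at (265,95), its stem at about (333,91). The full lever is cut off at the top edge (325,30), so I'll move on a little.

Request:
{"op": "drive_tool", "data": {
  "rows": [
    [[0, 0, 0], [2.5, 1.6, 0.5], 0],
    [[0, 0, 0], [2.5, 1.6, 0.5], 0],
    [[0, 0, 0], [2.5, 1.6, 0.5], 0],
    [[0, 0, 0], [0, 0, 0], 0],
    [[0, 0, 0], [0, 0, 0], 0]
  ]
}}

```text
clock: 2.78
position: [0.5077, -0.1282, 0.3019]
ee_rot: [-0.0, 0.962, 0.272, -0.001]
contact_force: [-0.9, -0.1, 0.7]
width: 0.0002
gripper_force: 0.0
```

Run:
```python
from h import *
s=manip.get_state();c=eyes.get_calibration("wrist");im=eyes.get_image("wrist");cv2.imwrite("pics/w2.png",im[:,:,::-1])
print(s["clock"],s["position"].round(4),s["ee_rot"].round(3))
for a,p,r in dark(im,150,20,450,260,300,70): print(a,p.round(1),np.round(r[1],1),round(r[2],1),ray(c,*p,.1065).round(4), [ray(c,*q,.1065).round(4).tolist() for q in cv2.boxPoints(r)])
```

```text
2.775 [ 0.5077 -0.1282  0.3019] [-0.     0.962  0.272 -0.001]
313 [194.5  61.9] [24.  13.2] 69.4 [0.5347 0.0298] [[0.5367, 0.0414], [0.5466, 0.033], [0.5326, 0.0178], [0.5225, 0.0263]]
1093 [324.  116.3] [17.4 66.5] 5.4 [ 0.5565 -0.103 ] [[0.5214, -0.1104], [0.5805, -0.0818], [0.5881, -0.0971], [0.5294, -0.1268]]
979 [271.7 175.3] [17.6 61.3] 86.2 [ 0.4744 -0.0878] [[0.4625, -0.055], [0.5006, -0.1085], [0.4845, -0.1195], [0.4455, -0.065]]
658 [318.1 252.7] [16. 56.] 90.0 [ 0.4203 -0.1798] [[0.414, -0.1453], [0.4481, -0.2007], [0.4304, -0.2123], [0.3956, -0.1558]]
1129 [191.1 252.8] [88. 13.] -0.0 [ 0.3417 -0.0526] [[0.3086, -0.0145], [0.3249, -0.008], [0.3788, -0.0955], [0.3633, -0.1034]]
```

View pics/w2.png

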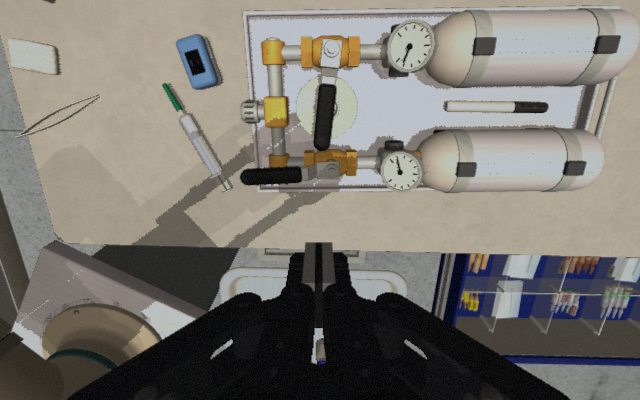

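Wrist view 2: full stem at about (330,47), its sleeve at (324,116). Spent stem is at about (327,170), its sleeve at (271,175). I'll check the stems and cylinder straps to fix the yaw.

Run:
```python
from h import *
c=eyes.get_calibration("wrist")
P=lambda u,v,z:ray(c,u,v,z)
a=lambda d:np.degrees(np.arctan2(d[1],d[0])).round(1)
sf,ss=P(330,47,.104),P(327,170,.104);print("stems",sf,ss,a(sf-ss),np.linalg.norm(sf-ss))
g=[P(410,46,.118),P(401,170,.118)];print("gauges",g,a(g[0]-g[1]),np.linalg.norm(g[0]-g[1]))
print("f",a(g[0]-sf),np.linalg.norm(g[0]-sf),"s",a(g[1]-ss),np.linalg.norm(g[1]-ss))
p=[P(272,48,.068),P(278,162,.068)];print("pipe",p,a(p[0]-p[1]),np.linalg.norm(p[0]-p[1]))
s=[P(484,46,.092),P(573,45,.092),P(466,172,.092),P(572,170,.092)]
print("straps",a(s[1]-s[0]),a(s[3]-s[2]),a(s[0]-s[2]))
print("lev full tip/ root",a(P(320,147,.1065)-sf),np.linalg.norm(P(320,147,.1065)-sf),"spent",a(P(243,177,.1065)-ss),np.linalg.norm(P(243,177,.1065)-ss))
```

```text
stems [ 0.61407601 -0.0741033 ] [ 0.51012016 -0.13586688] 30.7 0.12091963631304045
gauges [array([ 0.65142187, -0.13617737]), array([ 0.55307943, -0.19872966])] 32.5 0.11655052360381571
f -59.0 0.07244241168827754 s -55.7 0.07613953095616341
pipe [array([ 0.58496369, -0.02129277]), array([ 0.48038287, -0.08687842])] 32.1 0.1234448330927507
straps -57.9 -57.3 32.5
lev full tip/ root -154.1 0.09591778479207587 spent 126.1 0.09097125503650019
```

Request:
{"op": "drive_tool", "data": {
  "rows": [
    [[0, 0, 0], [3.1, -0.6, 0], 0],
    [[0, 0, 0], [3.1, -0.6, 0], 0],
    [[0, 0, 0], [0, 0, -4], 0],
    [[0, 0, 0], [0, 0, -4], 0],
    [[0, 0, 0], [0, 0, -4], 0],
    [[0, 0, 0], [0, 0, -4], 0],
    [[0, 0, 0], [0, 0, 0], 0],
    [[0, 0, 0], [0, 0, 0], 0]
  ]
}}

```text
clock: 3.82
position: [0.5714, -0.1406, 0.1438]
ee_rot: [0.001, 0.962, 0.272, 0.001]
contact_force: [0.1, -0.5, 0.4]
width: -0.0003
gripper_force: 0.0
```

Request:
{"op": "drive_tool", "data": {
  "rows": [
    [[0, 0, 0], [0, 0, -2], 0],
    [[0, 0, 0], [0, 0, -2], 0],
    [[0, 0, 0], [0, 0, -0.7], 0],
    [[0, 0, 0], [0, 0, 0], 0]
  ]
}}

```text
clock: 4.32
position: [0.5715, -0.1401, 0.0964]
ee_rot: [0.001, 0.962, 0.272, 0.001]
contact_force: [-0.0, 0.5, -0.1]
width: -0.0002
gripper_force: 0.0
```

Run:
```python
from h import *
sf=np.array([.615,-.072]);ss=np.array([.509,-.138])
def path(st,angs,off,sgn,r=.07):
    o=[]
    for a in np.radians(angs):
        l=np.array([np.cos(a),np.sin(a)]);o.append(st+r*l+off*sgn*np.array([-l[1],l[0]]))
    o=np.array(o);print((o*100).round(1).tolist());print((np.diff(o,axis=0)*100).round(1).tolist())
path(sf,np.r_[-154,np.arange(-148,-239,-10),-238],.024,1)
path(ss,np.arange(122,213,10),.024,-1)
s=manip.get_state();print(s["clock"],s["position"],s["contact_force"])
```

```text
[[56.3, -12.4], [56.8, -12.9], [55.9, -12.0], [55.2, -11.0], [54.6, -9.8], [54.2, -8.6], [54.1, -7.3], [54.2, -6.0], [54.5, -4.8], [55.0, -3.6], [55.8, -2.5], [55.8, -2.5]]
[[0.6, -0.5], [-0.9, 0.9], [-0.8, 1.0], [-0.6, 1.2], [-0.4, 1.2], [-0.1, 1.3], [0.1, 1.3], [0.3, 1.3], [0.5, 1.2], [0.7, 1.1], [0.0, 0.0]]
[[49.2, -6.6], [48.0, -7.0], [46.9, -7.6], [45.8, -8.4], [45.0, -9.4], [44.3, -10.4], [43.8, -11.6], [43.6, -12.9], [43.5, -14.2], [43.7, -15.5]]
[[-1.2, -0.4], [-1.1, -0.6], [-1.0, -0.8], [-0.9, -1.0], [-0.7, -1.1], [-0.5, -1.2], [-0.3, -1.3], [-0.0, -1.3], [0.2, -1.3]]
4.325 [ 0.57152413 -0.14009331  0.09644669] [-0.00698669  0.52837871 -0.09594413]
```

Request:
{"op": "drive_tool", "data": {
  "rows": [
    [[0, 0, 0], [-0.6, 1.0, 0], 0],
    [[0, 0, 0], [-0.6, 1.0, 0], 0],
    [[0, 0, 0], [-0.8, 1.0, 0], 0],
    [[0, 0, 0], [-0.6, 1.2, 0], 0],
    [[0, 0, 0], [-0.4, 1.2, 0], 0],
    [[0, 0, 0], [0, 0, 0], 0]
  ]
}}

```text
clock: 5.08
position: [0.5391, -0.0838, 0.095]
ee_rot: [-0.001, 0.962, 0.273, -0.001]
contact_force: [-0.1, -0.1, 0.2]
width: 0.0002
gripper_force: 0.0
```

Request:
{"op": "drive_tool", "data": {
  "rows": [
    [[0, 0, 0], [-0.1, 1.3, 0], 0],
    [[0, 0, 0], [0.1, 1.3, 0], 0],
    [[0, 0, 0], [0.3, 1.3, 0], 0],
    [[0, 0, 0], [0, 0, 0], 0]
  ]
}}

```text
clock: 5.58
position: [0.5436, -0.0449, 0.0951]
ee_rot: [-0.001, 0.962, 0.273, -0.0]
contact_force: [-0.1, -0.5, 1.3]
width: 0.0001
gripper_force: 0.0
```

Run:
```python
from h import *
im=eyes.get_image("top")
b=cv2.resize(eyes.get_image("side")[125:245,250:370],None,fx=4,fy=4,interpolation=cv2.INTER_CUBIC)
a=cv2.resize(im[150:240,310:370],None,fx=5.33,fy=5.33,interpolation=cv2.INTER_CUBIC)[:480]
cv2.imwrite("pics/p1.png",np.hstack([a,b])[:,:,::-1])
```

```text
(no output)
```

View pics/p1.png

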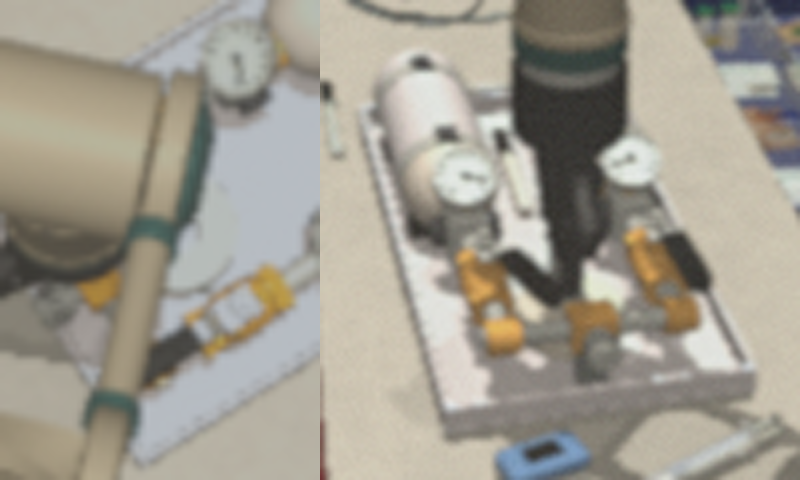

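The lever is following the finger and is roughly 60° open, with the contact near the sleeve's outer part. I'll carry on, aiming a little closer to the stem.

Request:
{"op": "drive_tool", "data": {
  "rows": [
    [[0, 0, 0], [0.7, 0.9, 0], 0],
    [[0, 0, 0], [0.8, 0.9, 0], 0],
    [[0, 0, 0], [0, 0, 0], 0]
  ]
}}

```text
clock: 6.05
position: [0.5601, -0.0278, 0.0953]
ee_rot: [-0.0, 0.962, 0.273, 0.001]
contact_force: [0.2, 0.2, -0.6]
width: 0.0003
gripper_force: 0.0
```

Request:
{"op": "drive_tool", "data": {
  "rows": [
    [[0, 0, 0], [0.4, 0.25, 0], 0],
    [[0, 0, 0], [0, 0, 0], 0]
  ]
}}

```text
clock: 6.3
position: [0.5608, -0.0272, 0.0951]
ee_rot: [0.0, 0.962, 0.273, -0.003]
contact_force: [-5.6, -4.1, 3.4]
width: -0.0001
gripper_force: 3.5
```

A reaction of about 7 N where the lever would be in line means it has reached the stop. I'll back off, rise and look.

Request:
{"op": "drive_tool", "data": {
  "rows": [
    [[0, 0, 0], [0.2, 0.1, 0], 0],
    [[0, 0, 0], [0, 0, 0], 0],
    [[0, 0, 0], [-1.3, -0.8, 0], 0],
    [[0, 0, 0], [-1.3, -0.8, 0], 0],
    [[0, 0, 0], [0, 0, 4], 0],
    [[0, 0, 0], [0, 0, 4], 0],
    [[0, 0, 0], [0, 0, 4], 0],
    [[0, 0, 0], [0, 0, 4], 0]
  ]
}}

```text
clock: 7.3
position: [0.5386, -0.0413, 0.2568]
ee_rot: [0.0, 0.962, 0.272, 0.001]
contact_force: [0.3, -0.4, 0.3]
width: -0.0001
gripper_force: 0.0
```

Request:
{"op": "drive_tool", "data": {
  "rows": [
    [[0, 0, 0], [-1.5, -3, 1.5], 0],
    [[0, 0, 0], [-1.5, -3, 1.5], 0],
    [[0, 0, 0], [0, 0, 0], 0],
    [[0, 0, 0], [0, 0, 0], 0]
  ]
}}

```text
clock: 7.8
position: [0.5087, -0.1009, 0.2851]
ee_rot: [-0.0, 0.962, 0.272, 0.0]
contact_force: [1.2, 0.2, -0.4]
width: -0.0001
gripper_force: 0.0
```

Run:
```python
from h import *
s=manip.get_state();c=eyes.get_calibration("wrist");im=eyes.get_image("wrist");cv2.imwrite("pics/w3.png",im[:,:,::-1])
print(s["clock"],s["position"].round(4))
for st in [(.615,-.072),(.509,-.138)]: print(proj(c,[*st,.104]).round())
for a,p,r in dark(im,100,0,450,240,300,70): print(a,p.round(1),np.round(r[1],1),round(r[2],1),ray(c,*p,.1065).round(4))
```

```text
7.8 [ 0.5087 -0.1009  0.2851]
[354.  62.]
[350. 191.]
1450 [285.4  65. ] [72. 21.] 0.0 [ 0.5796 -0.0202]
328 [210.7  75.8] [24.6 13.7] 70.3 [0.5354 0.034 ]
341 [411.4 165.6] [22.9 38.2] 51.8 [ 0.5642 -0.1752]
1077 [291.6 194.2] [19.  63.3] 87.5 [ 0.4743 -0.0874]
```

View pics/w3.png

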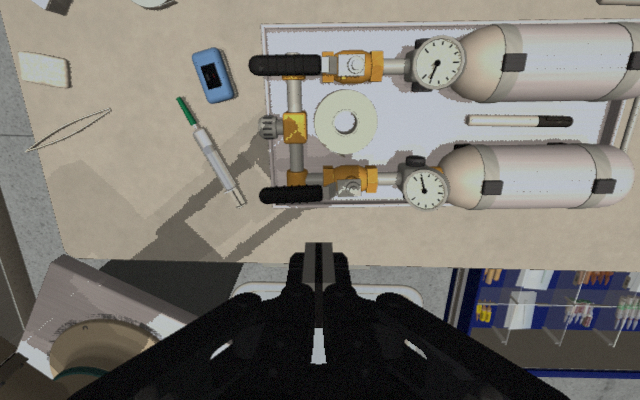

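The full lever is in line at (285,65) and everything else is undisturbed. Next is the spent lever at (291,194), approached from its +y side.

Request:
{"op": "drive_tool", "data": {
  "rows": [
    [[0, 0, 0], [-0.1, 2.2, 0], 0],
    [[0, 0, 0], [-0.1, 2.1, 0], 0],
    [[0, 0, 0], [0, 0, -4], 0],
    [[0, 0, 0], [0, 0, -4], 0],
    [[0, 0, 0], [0, 0, -4], 0],
    [[0, 0, 0], [0, 0, -4], 0],
    [[0, 0, 0], [0, 0, -3], 0],
    [[0, 0, 0], [0, 0, 0], 0]
  ]
}}

```text
clock: 8.85
position: [0.5048, -0.0568, 0.0927]
ee_rot: [-0.002, 0.962, 0.273, -0.003]
contact_force: [-0.4, -0.6, 0.4]
width: 0.0
gripper_force: 0.0
```

Request:
{"op": "drive_tool", "data": {
  "rows": [
    [[0, 0, 0], [-0.9, -0.5, 0], 0],
    [[0, 0, 0], [-1.0, -0.5, 0], 0],
    [[0, 0, 0], [-1.0, -0.5, 0], 0],
    [[0, 0, 0], [-1.1, -0.6, 0], 0],
    [[0, 0, 0], [0, 0, 0], 0]
  ]
}}

```text
clock: 9.48
position: [0.4657, -0.0797, 0.0958]
ee_rot: [0.0, 0.962, 0.272, -0.0]
contact_force: [0.6, -0.3, -0.1]
width: -0.0004
gripper_force: 0.0
```

Request:
{"op": "drive_tool", "data": {
  "rows": [
    [[0, 0, 0], [-0.9, -0.7, 0], 0],
    [[0, 0, 0], [-0.7, -0.8, 0], 0],
    [[0, 0, 0], [-0.7, -1.1, 0], 0],
    [[0, 0, 0], [-0.4, -1.2, 0], 0],
    [[0, 0, 0], [-0.2, -1.3, 0], 0],
    [[0, 0, 0], [0.1, -1.2, 0], 0],
    [[0, 0, 0], [0, 0, 0], 0]
  ]
}}

```text
clock: 10.35
position: [0.4383, -0.1437, 0.095]
ee_rot: [0.0, 0.962, 0.272, -0.001]
contact_force: [1.0, -0.2, 0.5]
width: -0.0001
gripper_force: 0.0
```

Request:
{"op": "drive_tool", "data": {
  "rows": [
    [[0, 0, 0], [0.2, -0.8, 0], 0],
    [[0, 0, 0], [0, 0, 0], 0]
  ]
}}

```text
clock: 10.6
position: [0.4405, -0.1508, 0.0951]
ee_rot: [0.0, 0.962, 0.273, -0.001]
contact_force: [-0.7, -0.2, 0.6]
width: -0.0002
gripper_force: 0.3
```

Request:
{"op": "drive_tool", "data": {
  "rows": [
    [[0, 0, 0], [0.2, -0.4, 0], 0],
    [[0, 0, 0], [0.2, -0.4, 0], 0],
    [[0, 0, 0], [0, 0, 0], 0]
  ]
}}

```text
clock: 10.98
position: [0.4446, -0.1584, 0.0951]
ee_rot: [-0.0, 0.962, 0.272, -0.0]
contact_force: [-2.9, 0.9, -0.0]
width: 0.0001
gripper_force: 1.2
```

Request:
{"op": "drive_tool", "data": {
  "rows": [
    [[0, 0, 0], [0.2, -0.3, 0], 0],
    [[0, 0, 0], [0, 0, 0], 0]
  ]
}}

```text
clock: 11.22
position: [0.4448, -0.1589, 0.0949]
ee_rot: [-0.003, 0.962, 0.272, -0.002]
contact_force: [-5.7, 7.1, 4.3]
width: 0.0
gripper_force: 4.5
```

Request:
{"op": "drive_tool", "data": {
  "rows": [
    [[0, 0, 0], [0.2, -0.3, 0], 0],
    [[0, 0, 0], [0, 0, 0], 0]
  ]
}}

```text
clock: 11.48
position: [0.4449, -0.1593, 0.0948]
ee_rot: [-0.006, 0.962, 0.272, -0.003]
contact_force: [-7.8, 12.6, 8.4]
width: -0.0003
gripper_force: 7.8
```

It is at the stop, with about 15 N. I'll back off, rise and look.

Request:
{"op": "drive_tool", "data": {
  "rows": [
    [[0, 0, 0], [-0.6, 1.0, 0], 0],
    [[0, 0, 0], [-1.0, 1.6, 0], 0],
    [[0, 0, 0], [-0.5, 0.8, 0], 0],
    [[0, 0, 0], [0, 0, 4], 0],
    [[0, 0, 0], [0, 0, 5], 0],
    [[0, 0, 0], [0, 0, 5], 0],
    [[0, 0, 0], [2, -1, 5], 0],
    [[0, 0, 0], [2, -1, 1], 0]
  ]
}}

```text
clock: 12.48
position: [0.4702, -0.1512, 0.2999]
ee_rot: [0.003, 0.962, 0.273, 0.004]
contact_force: [-0.2, 0.1, -0.4]
width: -0.0002
gripper_force: 0.0
```

Request:
{"op": "drive_tool", "data": {
  "rows": [
    [[0, 0, 0], [2, 0, 0], 0],
    [[0, 0, 0], [0, 0, 0], 0],
    [[0, 0, 0], [0, 0, 0], 0]
  ]
}}

```text
clock: 12.85
position: [0.4868, -0.1495, 0.2939]
ee_rot: [-0.001, 0.962, 0.273, -0.001]
contact_force: [-0.3, 0.3, -1.1]
width: 0.0002
gripper_force: 0.0
```

Run:
```python
from h import *
s=manip.get_state();c=eyes.get_calibration("wrist");im=eyes.get_image("wrist");cv2.imwrite("pics/w4.png",im[:,:,::-1])
print(s["clock"],s["position"].round(4),s["contact_force"].round(1))
```

```text
12.85 [ 0.4868 -0.1495  0.2939] [-0.3  0.3 -1.1]
```

View pics/w4.png

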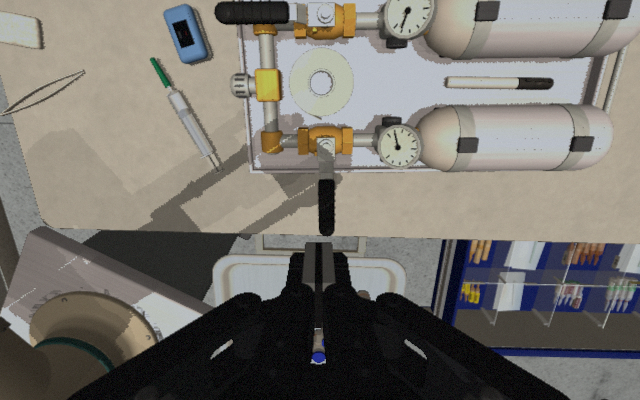

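The full lever is in line at (250,12). The spent lever stands square across at (327,205), and nothing else has moved.

```bash
python3 -c "
from rig import job
print(job.sign_off())"
```

```text
the job is handed in; nothing more can be done
None
```

The changeover is done and handed in: the full cylinder's lever was pushed fully open first, then the empty cylinder's lever fully closed, both to their stops, and the last picture shows nothing else moved.

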